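# Isolate the polishing machine, brush out its pot, and switch it back on

## Robot

A 6-joint arm with a two-finger parallel gripper is mounted at the origin on the work surface. World frame = base frame: x ahead of the robot, y to its left, z up, the work surface at z = 0. Lengths are in mm, angles in degrees, forces in N, time in s.
With the tool pointing down it reaches from about 375 to 900 mm from the base axis. Payload 3.1 kg.
Tool frame: the origin (TCP) lies at the very end of the fingers, on their centre line; the grasp point (between the pads) lies robot.tcp_to_grasp behind it (robot.tcp_to_grasp is the distance from the TCP to the grasp point, in mm); z points along the fingers, y is the line along which they close (so a half turn about z gives the same grasp; the last joint's range is limited). The gripper opens to 85 mm and grips with 20 to 120 N. Pads are 22 mm wide; open, the fingers measure 114 mm over their backs; the gripper's body (76 mm by 85 mm) begins 54 mm behind the grasp point. The pads swing forward as they close: fully open they stand 13 mm farther back than shut.
Start: joints at [-83.337, 30.224, 82.088, -0, 67.689, -10.227], TCP at [181.616, -598.007, 231.31] pointing down, gripper open.
Joint ranges: [-176.69, 176.69], [-43.24, 126.21], [12.49, 139.97], [-82, 262], [0, 151.66], [-163.58, 163.58]. Speed limits (degrees/s): [159.86, 159.86, 180, 180, 180, 180].

## Interface

Orientations are given as a 3x3 rotation matrix whose columns are the frame's x, y, z axes.
In Python, from plant import robot gives the robot as it stands.
- The arm moves only by the tool apply_moves, never from a script. Its argument "targets" is a list of rows, each an object of numbers: "x", "y", "z": the shift along the tool's x, y, z each as a share of 30 cm, from -1 to 1; "spin": the turn about the tool's z as a share of pi rad, from -1 to 1; "claw": the finger opening in mm, from 0 to 85.4. A call has 1 to 5 rows; each row shifts and turns the commanded pose from where the row before left it, along the tool's axes as they then stand; what a row does not reach is not made up. A row lasts 1/8 s, in which the tool goes at most 62.5 mm and 10.7 degrees, less where a joint would pass 70% of its speed; a pose out of reach is approached as far as the arm can. A call with a number of a shift or a turn outside -1 to 1 is refused whole. A call with a gripper value outside its range is refused whole. The fingers move at their own pace and stop on an object; the grip force is fixed at half the most. Time passes only in rows, so rows that do not move let the fingers close. It gives the time, the measured TCP pose, the force, the opening and the grip force at its end, in the units of the state.
- robot.state(): the state, without advancing time (a new reading comes with each control period).
- robot.read_camera(name): name is "side" or "top"; returns a dict with "color" (420x560x3 uint8, red, green, blue), "z_map" (420x560 float32, mm along the optical axis (not along the pixel's ray), 0 where there is no reading), "fx", "fy", "cx", "cy" (pixels), "rvec" (rotation vector, rad) and "tvec" (3), from world to camera coordinates, as OpenCV has them. Camera axes: x right, y down, z forward; pixel columns grow to the right and rows downward; lengths in mm; the calibration is good to about 2 mm. A picture is of the moment at which its call begins.
- robot.hand_in(): hands the job in; it is judged then, once.
Trained networks look in the newest picture that a camera, given by its name, has taken for a name from the list of things; names that differ only in an ending like _2 or _b are one class to them, and where a whole thing is asked for, a point or a joint stands for the part that bears it (a point fixed in the world has none). Each returns a list of dicts, best first, with "p" (0 to 1); they miss things now and then, are a little off and sometimes report something else, mostly with a low value. They report only what shows in the picture. A call takes as long as a camera call.
- robot.spot_in(camera, target): "centre" ([x, y, z] in mm, in world coordinates, good to about 4 mm: the middle of the surface that is visible of it).
The state is a dict: "clock": time; "joint_pos": joint angles; "dq": joint speeds; "tau": joint torques, N m; "eef_pos": TCP position; "ee_rot": TCP orientation; "ft_force": force on the tool from outside, world axes, zero at the start; "wrist_torque": the same for the moment, N m; "opening": finger opening in mm; "finger_force": force on a finger pad.
Only numpy, scipy, OpenCV 4.12 (cv2) and the standard library are available. Lean on these libraries where they do the work, as an engineer would, in place of code of your own. Each camera call takes 0.05 s, during which the arm holds its last target. There are 200 camera calls.

## Task

The pot of the polishing machine needs brushing out. Push the handle of the power isolator over to off, take the long brush out of its holder and work it up and down in the pot twice, each time right down to the pot's floor and back up to the rim; then stand the brush back in its holder and push the handle fully back to on. The power must be off whenever the brush is in the pot, and everything else on the bench stays where it is.

Things in the scene. Friction and masses are not known exactly. Their poses are not given: they have to be found in the camera images.
- isolator: Power isolator: grey box fixed to the bench, 140 x 140 mm, 60 mm high, black bar handle on top. Origin: centre of its underside; yaw varies by 0.5 rad. The handle's upright pivot is at x=+30, y=-30 mm. ON (start): handle points along the box's -x, at a raised black bar (36 mm long, 3 mm high). OFF: it points along the box's +y, at a raised round black stud (14 mm wide, 3 mm high).
- handle (a joint): Isolator handle angle: 0 = off (points along the box's +y), 1.571 = on (along the box's -x); clockwise from on to off, seen from above. Stops at both ends. A spring carries it over centre: leaving either stop it resists with about 0.45 N m (7 N at 65 mm), easing to none at 0.785; a little beyond that it snaps by itself to the other stop.
- isolator_pivot (a point): point on the handle's pivot axis, level with the handle's top (92 mm above the bench)
- handle_tip (a point): Outer end of the handle, middle of its top edge: 80 mm from the pivot, 92 mm above the bench. The handle is a straight bar 16 mm wide, 22 mm high (underside 70 mm above the bench, 10 mm above the box), ending 82 mm from the pivot; the round hub at the pivot is 40 mm across
- machine: Polishing machine fixed to the bench: round grey motor base 140 mm across and 40 mm high that carries an upright open steel pot, 76 mm across outside and 68 mm inside. Origin: centre of its underside
- pot_floor (a point): centre of the pot's inner floor, 45 mm above the bench
- pot_rim (a point): centre of the pot's mouth, level with its rim, 120 mm above the bench (the pot is 75 mm deep)
- holder: Brush holder fixed to the bench: open grey plastic cup, 80 mm across outside and 72 mm inside, on a disc 104 mm across. Origin: centre of its underside
- holder_floor (a point): centre of the holder's inner floor, 8 mm above the bench; the brush stands on it
- holder_rim (a point): centre of the holder's mouth, 72 mm above the bench
- brush: Long brush, loose, about 0.14 kg, standing upright in the holder on the flat foot of its head. Origin: centre of the foot; z up along the brush, top at 180 mm. Head: hard core 40 mm across (foot 45), 62 mm long, with soft bristle rings 58 mm across that offer no resistance; steel shaft 10 mm across; round wooden handle 24 mm across from 122 to 180 mm above the foot, gripped from above
- brush_top (a point): top of the brush handle, 180 mm above its foot
- jar: bystander, loose, to be left alone: closed glass jar with a blue cap, 70 mm across, 90 mm high
- reel: bystander, loose, to be left alone: bare metal wire reel standing on end, 60 mm across, 48 mm high
- board: bystander, loose, to be left alone: circuit board lying flat, 70 x 100 mm, parts up to 22 mm high
- screwdriver: bystander, loose, to be left alone: screwdriver lying, 180 mm long
- wrench: bystander, loose, to be left alone: spanner lying, 170 mm long
- tray: bystander, loose, to be left alone: divided open parts tray, 150 x 110 x 45 mm
- iron_stand: bystander, loose, to be left alone: soldering-iron stand with a sponge, 150 x 90 mm, 80 mm high

How it is judged:
By the outcome, as a careful person would: the job done as asked, in the order asked, and still so for the second after the job is handed in, with the robot touching nothing.
It also fails if it takes over 72 s, if anything falls off the work surface, if the arm or the gripper's body presses on something with over 40 N, if the wrist force passes 120 N, or if a joint passes its speed limit or range.

## Working session

There is one attempt and no reset: what is moved stays moved. The work goes in short steps, Python scripts to look and compute and a tool call to move; the robot and the scene stay as the last step left them, time stands still between calls to the robot, and variables do not carry over. Pictures are saved under pics/ and viewed, at most 10 in all, crops included, and the job is handed in when it is done.

Besides the shell and the picture viewer there is one more tool, called by a JSON object that holds its "api" and its "payload", one argument or row to a line. apply_moves: Moves the arm, as the interface text tells. Shift numbers are shares of 30 cm and turn numbers shares of pi rad, none past 1 either way. Its arguments: {"type":"object","properties":{"targets":{"type":"array","items":{"type":"object","properties":{"x":{"type":"number","minimum":-1,"maximum":1},"y":{"type":"number","minimum":-1,"maximum":1},"z":{"type":"number","minimum":-1,"maximum":1},"spin":{"type":"number","minimum":-1,"maximum":1},"claw":{"type":"number"}}}}},"required":["targets"]}

```bash
mkdir -p pics; ls; cat > h.py <<'E'
from plant import robot
import numpy as np, cv2
def cam(n):
    c=robot.read_camera(n); R=cv2.Rodrigues(np.array(c["rvec"],float))[0]; t=np.array(c["tvec"],float).ravel()
    v,u=np.mgrid[:420,:560]; z=c["z_map"]
    P=np.stack([(u-c["cx"])/c["fx"]*z,(v-c["cy"])/c["fy"]*z,z],-1)
    W=(P-t)@R; W[z==0]=np.nan
    return c,W,R,t
def proj(c,R,t,p):
    q=R@np.array(p,float)+t; return c["fx"]*q[0]/q[2]+c["cx"],c["fy"]*q[1]/q[2]+c["cy"]
E
python3 - <<'E'
from h import *
for n in("side","top"):
    c,W,R,t=cam(n); cv2.imwrite(f"pics/{n}0.png",c["color"][...,::-1])
    print(n,-R.T@t)
    for k in("isolator","handle","machine","holder","brush","jar","reel","board","tray","iron_stand","screwdriver","wrench"):
        print(k,[(np.round(d["centre"]),round(d["p"],2)) for d in robot.spot_in(n,k)[:2]])
s=robot.state();print(s["clock"],s["ee_rot"],robot.tcp_to_grasp,s["opening"])
E
```

```text
pics
side [-102.13847654  784.31916022  709.1635975 ]
isolator [(array([555.,  37.,  62.]), 0.68), (array([482., 524.,  13.]), 0.23)]
handle [(array([551.,  43.,  62.]), 0.33)]
machine [(array([ 517., -260.,   41.]), 0.86)]
holder [(array([416., 247.,   7.]), 0.75), (array([551., 262.,  38.]), 0.61)]
brush [(array([561., 248., 107.]), 0.97)]
jar [(array([708., -28.,  66.]), 0.89)]
reel [(array([ 644., -316.,   35.]), 0.67), (array([551., 264.,  33.]), 0.64)]
board [(array([696., 228.,  10.]), 0.74)]
tray [(array([551.,  33.,  59.]), 0.65), (array([480., 523.,  14.]), 0.59)]
iron_stand [(array([ 566., -482.,   14.]), 0.71)]
screwdriver [(array([ 420., -236.,   17.]), 0.46)]
wrench [(array([419., 247.,  10.]), 0.75)]
top [ 402.64816274  -16.07753415 1236.35927224]
isolator [(array([583.,  15.,  57.]), 0.74)]
handle [(array([ 421., -245.,   21.]), 0.69), (array([582.,  -9.,  95.]), 0.6)]
machine [(array([ 534., -286.,   42.]), 0.7)]
holder [(array([566., 228.,  10.]), 0.61)]
brush []
jar [(array([564., 226.,  11.]), 0.65)]
reel [(array([ 651., -332.,   50.]), 0.83), (array([ 527., -284.,   40.]), 0.24)]
board [(array([685., 207.,   6.]), 0.84), (array([584.,  18.,  60.]), 0.54)]
tray [(array([484., 524.,   6.]), 0.8)]
iron_stand [(array([ 552., -486.,   12.]), 0.73), (array([485., 524.,   5.]), 0.56)]
screwdriver [(array([ 419., -242.,   21.]), 0.87), (array([ 651., -333.,   50.]), 0.71)]
wrench [(array([371., 247.,   3.]), 0.69)]
1.3 [[ 9.56853300e-01  2.90571442e-01  1.58443978e-05]
 [ 2.90571441e-01 -9.56853300e-01  2.23701851e-05]
 [ 2.16609012e-05 -1.68010560e-05 -1.00000000e+00]] 18.700000000000003 85.57275314305242
```

View pics/top0.png

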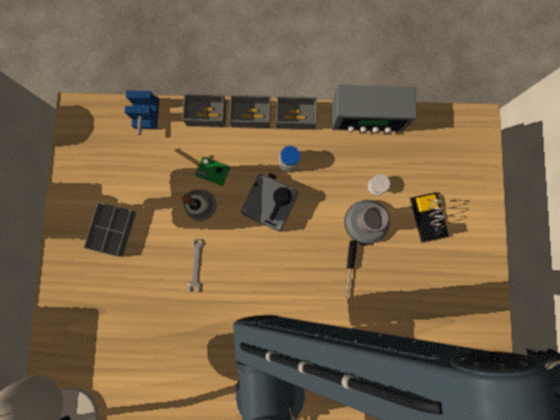

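View pics/side0.png

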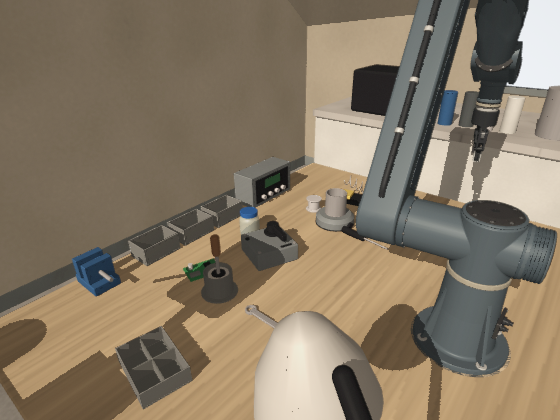

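The top view shows the isolator near (270,200) with its hub at about (281,197) and the handle towards (275,222). The brush and holder are at (198,204), the machine and pot at (368,221), and the screwdriver in front of the pot at (351,265). Next I'll measure them precisely from depth.

```bash
cat > m.py <<'E'
from h import *
def circ(p):
    A=np.c_[2*p[:,:2],np.ones(len(p))]; s=np.linalg.lstsq(A,(p[:,:2]**2).sum(1),rcond=None)[0]
    return s[:2],np.sqrt(s[2]+s[0]**2+s[1]**2)
def sel(W,c,r,a,b):
    m=(np.hypot(W[...,0]-c[0],W[...,1]-c[1])<r)&(W[...,2]>a)&(W[...,2]<b); return W[m]
E
python3 - <<'E'
from m import *
for n in("top","side"):
    c,W,R,t=cam(n)
    f=lambda p:None if len(p)<4 else (len(p),p.mean(0).round(1),[np.round(x,1) for x in cv2.minEnclosingCircle(p[:,:2].astype(np.float32))],[np.round(x,1) for x in cv2.minAreaRect(p[:,:2].astype(np.float32))])
    print(n)
    print("box",f(sel(W,(583,15),120,55,66)))
    print("handle",f(sel(W,(583,5),120,84,97)))
    print("hub+",f(sel(W,(583,5),120,97,140)))
    print("rim pot",f(sel(W,(525,-270),60,112,128)))
    print("base",f(sel(W,(525,-270),100,34,45)))
    print("holder rim",f(sel(W,(560,240),60,66,78)))
    print("disc",f(sel(W,(560,240),70,3,14)))
    print("brush top",f(sel(W,(560,240),70,172,195)))
    print("brush hdl",f(sel(W,(560,240),70,125,172)))
    print("shaft",f(sel(W,(560,240),70,85,118)))
    if n=="top":
        a=c["color"][160:250,160:300,::-1];b=c["color"][160:250,300:440,::-1]
        cv2.imwrite("pics/crop.png",cv2.resize(a,None,fx=5.5,fy=5.5,interpolation=2))
        print(proj(c,R,t,(0,0,0)),proj(c,R,t,(583,15,60)))
E
```

```text
top
box (1559, array([581. ,  22.6,  59.3]), [array([595.6,  10.6]), np.float64(106.4)], [array([605.5,   6.6]), array([138.7, 191.2]), np.float64(66.9)])
handle (251, array([578.3, -13.6,  90.5]), [array([608.6, -13. ]), np.float64(90.0)], [array([606. , -23.9]), array([ 39.2, 179.9]), np.float64(76.4)])
hub+ None
rim pot (112, array([ 531.4, -290.6,  118.3]), [array([ 531.9, -295.2]), np.float64(37.9)], [array([ 531.4, -293.4]), array([74. , 70.9]), np.float64(15.8)])
base (746, array([ 526.9, -285.5,   39.5]), [array([ 532.1, -294.7]), np.float64(66.3)], [array([ 531.8, -294.4]), array([125. , 129.4]), np.float64(38.1)])
holder rim (275, array([565.7, 240.4,  69.6]), [array([572.3, 242.5]), np.float64(40.3)], [array([571. , 240.6]), array([75.9, 77.7]), np.float64(69.6)])
disc (214, array([562.4, 227.6,   5.8]), [array([557.5, 238.6]), np.float64(67.9)], [array([551.1, 234.3]), array([115. , 128.5]), np.float64(40.4)])
brush top (63, array([564.7, 244.6, 185.1]), [array([565.8, 245.6]), np.float64(11.9)], [array([565.6, 245. ]), array([22.5, 21.7]), np.float64(5.0)])
brush hdl (31
[... 1094 characters left out ...]
([574.4, 244.7]), np.float64(42.2)], [array([572.7, 244.2]), array([77.3, 82.2]), np.float64(47.5)])
disc (298, array([552.2, 255.9,   6.4]), [array([558.9, 238.5]), np.float64(68.7)], [array([552.1, 241.9]), array([126.3, 120.9]), np.float64(63.7)])
brush top (80, array([562.9, 249.3, 183.2]), [array([566.5, 245.8]), np.float64(12.6)], [array([565.1, 247. ]), array([21.7, 21.8]), np.float64(11.9)])
brush hdl (119, array([560.3, 250.8, 152.1]), [array([564.4, 247.8]), np.float64(12.5)], [array([561.5, 250.3]), array([23.7, 15.8]), np.float64(49.2)])
shaft (38, array([564.5, 247.8, 101.2]), [array([565. , 247.2]), np.float64(5.1)], [array([563.7, 248.3]), array([9.7, 6.9]), np.float64(50.1)])
```

View pics/crop.png

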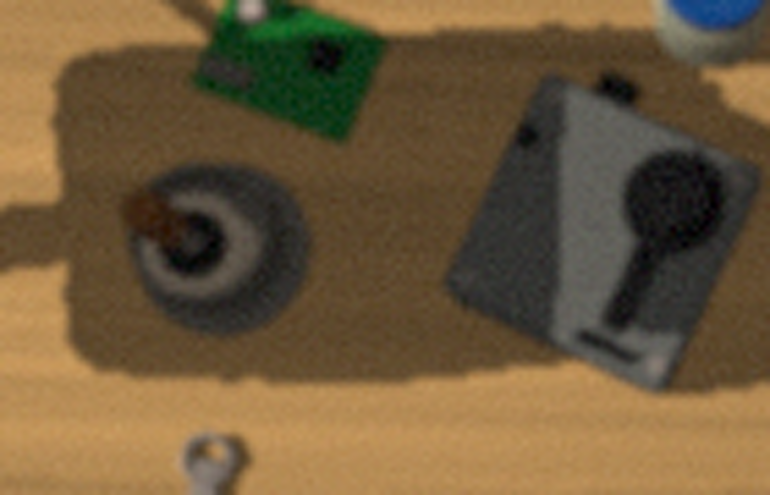

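The crop shows the handle pointing at the raised bar at about (608,345), which is ON. The stud is at (527,133), and the brush leans towards the camera only because of perspective. Box +y runs up-left, so the yaw is about -24°. I'll refine the isolator's position and the rims.

```bash
python3 - <<'E'
from m import *
e=np.array
for n in("top","side"):
    c,W,R,t=cam(n)
    p=sel(W,(585,15),101,56,65); p=p[np.hypot(p[:,0]-708,p[:,1]+28)>48]
    r=cv2.minAreaRect(p[:,:2].astype(np.float32)); print(n,"box",r)
    h=sel(W,(585,5),100,86,97); h=h[np.hypot(h[:,0]-708,h[:,1]+28)>48]
    a=np.radians(-23); d=e([-np.cos(a),-np.sin(a)]); ctr=e(r[0]); ex=-d; ey=e([-ex[1],ex[0]])
    piv=ctr+30*ex-30*ey; s=(h[:,:2]-piv)@d; bar=h[s>30]; hub=h[s<15]
    v=cv2.fitLine(bar[:,:2].astype(np.float32),2,0,.01,.01).ravel()
    print("piv from box",piv,"hub",cv2.minEnclosingCircle(hub[:,:2].astype(np.float32)),"bar dir",np.degrees(np.arctan2(v[1],v[0])),"s",s.min(),s.max())
    for nm,q,z in(("pot",(531.5,-293.5),(113,126)),("holder",(572,243),(66,77))):
        k=sel(W,q,48,*z); dd=np.hypot(k[:,0]-q[0],k[:,1]-q[1]); k=k[dd>30]; print(nm,circ(k),len(k))
E
```

```text
top box ((581.0545654296875, 16.766380310058594), (138.4790496826172, 139.01275634765625), 66.50048828125)
piv from box [596.94777718 -22.57069915] hub ((596.9776611328125, -22.017292022705078), 19.69594383239746) bar dir -23.721191 s -19.40027113005221 81.21275298704597
pot (array([ 531.64313056, -295.00524789]), np.float64(35.790546104207614)) 125
holder (array([572.84916679, 241.82600823]), np.float64(37.100696916845905)) 114
side box ((581.7943115234375, 17.96546173095703), (140.2657928466797, 143.6749267578125), 66.46389770507812)
piv from box [597.68752327 -21.37161773] hub ((599.701416015625, -20.79671287536621), 20.237699508666992) bar dir -22.607998 s -21.8419331381492 82.65777256988275
pot (array([ 533.0314241, -293.9945946]), np.float64(35.88733496458284)) 98
holder (array([573.12421613, 243.1289484 ]), np.float64(37.70129107740097)) 173
```

{"api": "apply_moves", "payload": {
  "targets": [
    {"spin": 0.045, "claw": 0},
    {"spin": 0.045, "claw": 0},
    {"spin": 0.045, "claw": 0},
    {"spin": 0.045, "claw": 0},
    {"spin": 0.045, "claw": 0}
  ]
}}

```text
schema error: expected keys x, y, z, spin, claw
```

{"api": "apply_moves", "payload": {
  "targets": [
    {"x": 0.023, "y": -0.182},
    {"x": 0.023, "y": -0.182},
    {"x": 0.023, "y": -0.182},
    {"x": 0.023, "y": -0.182},
    {"x": 0.023, "y": -0.182}
  ]
}}

```text
schema error: expected keys x, y, z, spin, claw
```

{"api": "apply_moves", "payload": {
  "targets": [
    {"x": 0.023, "y": -0.182},
    {"x": 0.023, "y": -0.182},
    {"x": 0.023, "y": -0.182},
    {"x": 0.023, "y": -0.182},
    {"x": 0.023, "y": -0.182}
  ]
}}

```text
schema error: expected keys x, y, z, spin, claw
```

All five keys are needed in each row.

{"api": "apply_moves", "payload": {
  "targets": [
    {"x": 0, "y": 0, "z": 0, "spin": 0.045, "claw": 0},
    {"x": 0, "y": 0, "z": 0, "spin": 0.045, "claw": 0},
    {"x": 0, "y": 0, "z": 0, "spin": 0.045, "claw": 0},
    {"x": 0, "y": 0, "z": 0, "spin": 0.045, "claw": 0},
    {"x": 0, "y": 0, "z": 0, "spin": 0.045, "claw": 0}
  ]
}}

```text
clock: 2.12
eef_pos: [181.6, -598.0, 231.3]
ee_rot: [[0.914, -0.405, 0.0], [-0.405, -0.914, 0.0], [-0.0, -0.0, -1.0]]
ft_force: [0.2, -0.4, 0.6]
opening: 0.1
finger_force: 0.0
```

{"api": "apply_moves", "payload": {
  "targets": [
    {"x": 0.023, "y": -0.182, "z": 0, "spin": 0, "claw": 0},
    {"x": 0.023, "y": -0.182, "z": 0, "spin": 0, "claw": 0},
    {"x": 0.023, "y": -0.182, "z": 0, "spin": 0, "claw": 0},
    {"x": 0.023, "y": -0.182, "z": 0, "spin": 0, "claw": 0},
    {"x": 0.023, "y": -0.182, "z": 0, "spin": 0, "claw": 0}
  ]
}}

```text
clock: 2.75
eef_pos: [323.4, -360.3, 231.6]
ee_rot: [[0.916, -0.401, 0.001], [-0.401, -0.916, -0.001], [0.001, 0.0, -1.0]]
ft_force: [1.0, 0.2, 0.6]
opening: 0.0
finger_force: 0.0
```

```bash
cat > s.py <<'E'
from m import *
import sys
def go(w):  # remaining move to world point w, in tool axes, shares of 300 mm
    s=robot.state(); R=np.array(s["ee_rot"]); 
    print("t",round(s["clock"],2),"tcp",np.round(s["eef_pos"],1),"yaw",round(np.degrees(np.arctan2(R[1,0],R[0,0])),1),"F",np.round(s["ft_force"],1),"open",round(s["opening"],1),"pad",np.round(s["finger_force"],1))
    print("shares",np.round(R.T@(np.array(w,float)-s["eef_pos"])/300,3))
if len(sys.argv)>3: go([float(a) for a in sys.argv[1:4]])
E
python3 s.py 519.5 -29.9 75
```

```text
t 2.75 tcp [ 323.4 -360.3  231.6] yaw -23.6 F [1.  0.2 0.6] open 0.0 pad 0.0
shares [ 0.157 -1.271  0.522]
```

{"api": "apply_moves", "payload": {
  "targets": [
    {"x": 0.022, "y": -0.182, "z": 0, "spin": 0, "claw": 0},
    {"x": 0.022, "y": -0.182, "z": 0, "spin": 0, "claw": 0},
    {"x": 0.022, "y": -0.182, "z": 0, "spin": 0, "claw": 0},
    {"x": 0.022, "y": -0.182, "z": 0, "spin": 0, "claw": 0},
    {"x": 0.022, "y": -0.182, "z": 0, "spin": 0, "claw": 0}
  ]
}}

```text
clock: 3.38
eef_pos: [463.1, -123.3, 231.7]
ee_rot: [[0.916, -0.401, 0.001], [-0.401, -0.916, -0.001], [0.001, 0.0, -1.0]]
ft_force: [0.3, -0.5, -0.4]
opening: -0.2
finger_force: 0.0
```

{"api": "apply_moves", "payload": {
  "targets": [
    {"x": 0.022, "y": -0.18, "z": 0, "spin": 0, "claw": 0},
    {"x": 0.022, "y": -0.15, "z": 0, "spin": 0, "claw": 0},
    {"x": 0, "y": 0, "z": 0.15, "spin": 0, "claw": 0},
    {"x": 0, "y": 0, "z": 0.15, "spin": 0, "claw": 0},
    {"x": 0, "y": 0, "z": 0, "spin": 0, "claw": 0}
  ]
}}

```text
clock: 4.0
eef_pos: [511.5, -38.4, 138.8]
ee_rot: [[0.916, -0.4, -0.008], [-0.4, -0.916, 0.002], [-0.008, 0.001, -1.0]]
ft_force: [0.2, 0.8, -0.4]
opening: 0.1
finger_force: 0.0
```

```bash
python3 s.py 519.5 -29.9 75
```

```text
t 4.0 tcp [511.5 -38.4 138.8] yaw -23.6 F [ 0.2  0.8 -0.4] open 0.1 pad 0.0
shares [ 0.015 -0.037  0.212]
```

{"api": "apply_moves", "payload": {
  "targets": [
    {"x": 0.015, "y": 0, "z": 0.11, "spin": 0, "claw": 0},
    {"x": 0, "y": 0, "z": 0.1, "spin": 0, "claw": 0},
    {"x": 0, "y": -0.03, "z": 0, "spin": 0, "claw": 0},
    {"x": 0, "y": -0.05, "z": 0, "spin": 0, "claw": 0},
    {"x": 0, "y": -0.05, "z": 0, "spin": 0, "claw": 0}
  ]
}}

```text
clock: 4.62
eef_pos: [534.5, -5.7, 80.1]
ee_rot: [[0.917, -0.399, 0.001], [-0.398, -0.917, -0.003], [0.003, 0.002, -1.0]]
ft_force: [-3.4, -7.7, 0.3]
opening: 0.2
finger_force: 4.1
```

```bash
python3 s.py 546 28 75
```

```text
t 4.62 tcp [534.5  -5.7  80.1] yaw -23.5 F [-3.4 -7.7  0.3] open 0.2 pad 4.1
shares [-0.01  -0.118  0.017]
```

{"api": "apply_moves", "payload": {
  "targets": [
    {"x": 0, "y": -0.05, "z": 0.005, "spin": 0, "claw": 0},
    {"x": 0, "y": -0.05, "z": 0.005, "spin": 0, "claw": 0},
    {"x": 0, "y": -0.05, "z": 0, "spin": 0, "claw": 0},
    {"x": 0, "y": -0.05, "z": 0, "spin": 0, "claw": 0},
    {"x": 0, "y": 0, "z": 0, "spin": 0, "claw": 0}
  ]
}}

```text
clock: 5.25
eef_pos: [558.7, 51.3, 75.9]
ee_rot: [[0.917, -0.399, 0.002], [-0.399, -0.917, 0.0], [0.002, -0.001, -1.0]]
ft_force: [0.3, 0.0, -0.9]
opening: -0.2
finger_force: 0.0
```

```bash
cat > hand.py <<'E'
from m import *
def hang():
    for n in("top","side"):
        c,W,R,t=cam(n); P=np.array([597.8,-21.7])
        h=sel(W,P,84,86,97); d=h[:,:2]-P; r=np.hypot(*d.T); k=(r>26)
        a=np.degrees(np.arctan2(d[k,1],d[k,0]))+23.5
        print(n,k.sum(),"box angle med (90 off,180 on)",np.round(np.median(a%360),1))
    return c
hang()
E
python3 hand.py; python3 s.py 546 28 75
```

```text
top 0 box angle med (90 off,180 on) nan
side 31 box angle med (90 off,180 on) 100.6
t 5.35 tcp [557.8  50.1  75.5] yaw -23.6 F [0.4 0.8 0.3] open 0.2 pad 0.0
shares [-0.007  0.083  0.002]
  return _methods._mean(a, axis=axis, dtype=dtype,
  ret = ret.dtype.type(ret / rcount)
```

{"api": "apply_moves", "payload": {
  "targets": [
    {"x": 0, "y": 0, "z": -0.19, "spin": 0, "claw": 0},
    {"x": 0, "y": 0, "z": -0.19, "spin": 0, "claw": 0},
    {"x": 0, "y": 0, "z": -0.19, "spin": 0, "claw": 70},
    {"x": -0.059, "y": -0.152, "z": 0, "spin": 0, "claw": 70},
    {"x": -0.059, "y": -0.152, "z": 0, "spin": 0, "claw": 70}
  ]
}}

```text
clock: 5.98
eef_pos: [562.2, 147.4, 247.6]
ee_rot: [[0.915, -0.403, 0.002], [-0.403, -0.915, 0.0], [0.002, -0.001, -1.0]]
ft_force: [0.6, -0.3, 0.3]
opening: 54.3
finger_force: 0.0
```

{"api": "apply_moves", "payload": {
  "targets": [
    {"x": -0.059, "y": -0.152, "z": 0, "spin": 0, "claw": 70},
    {"x": -0.059, "y": -0.152, "z": 0, "spin": 0, "claw": 70},
    {"x": 0, "y": 0, "z": 0, "spin": 0, "claw": 70},
    {"x": 0, "y": 0, "z": 0, "spin": 0, "claw": 70},
    {"x": 0, "y": 0, "z": 0, "spin": 0, "claw": 70}
  ]
}}

```text
clock: 6.6
eef_pos: [565.9, 243.5, 246.2]
ee_rot: [[0.916, -0.402, -0.001], [-0.402, -0.916, -0.0], [-0.0, 0.001, -1.0]]
ft_force: [0.2, 0.2, -0.1]
opening: 69.8
finger_force: 0.0
```

```bash
python3 hand.py; python3 s.py 565.8 245.5 140
```

```text
top 91 box angle med (90 off,180 on) 90.3
side 73 box angle med (90 off,180 on) 93.4
t 6.7 tcp [566.  243.6 246.3] yaw -23.7 F [-0.7  0.1 -0.5] open 70.1 pad 0.0
shares [-0.003 -0.005  0.354]
```

{"api": "apply_moves", "payload": {
  "targets": [
    {"x": -0.003, "y": -0.005, "z": 0.12, "spin": 0, "claw": 70},
    {"x": 0, "y": 0, "z": 0.12, "spin": 0, "claw": 70},
    {"x": 0, "y": 0, "z": 0.114, "spin": 0, "claw": 70},
    {"x": 0, "y": 0, "z": 0, "spin": 0, "claw": 70},
    {"x": 0, "y": 0, "z": 0, "spin": 0, "claw": 10}
  ]
}}

```text
clock: 7.32
eef_pos: [566.7, 246.5, 141.3]
ee_rot: [[0.916, -0.401, 0.002], [-0.401, -0.916, 0.0], [0.002, -0.001, -1.0]]
ft_force: [0.3, 0.2, -0.2]
opening: 53.2
finger_force: 0.0
```

{"api": "apply_moves", "payload": {
  "targets": [
    {"x": 0, "y": 0, "z": 0, "spin": 0, "claw": 10},
    {"x": 0, "y": 0, "z": 0, "spin": 0, "claw": 10},
    {"x": 0, "y": 0, "z": 0, "spin": 0, "claw": 10},
    {"x": 0, "y": 0, "z": 0, "spin": 0, "claw": 10},
    {"x": 0, "y": 0, "z": 0, "spin": 0, "claw": 10}
  ]
}}

```text
clock: 7.95
eef_pos: [566.9, 247.0, 142.0]
ee_rot: [[0.916, -0.4, 0.004], [-0.4, -0.916, 0.0], [0.003, -0.002, -1.0]]
ft_force: [-0.4, -0.6, 5.9]
opening: 22.4
finger_force: 59.5
```

```bash
python3 s.py 573 242.5 140
```

```text
t 7.95 tcp [566.9 247.  142. ] yaw -23.6 F [-0.4 -0.6  5.9] open 22.4 pad 59.5
shares [0.025 0.006 0.007]
```

{"api": "apply_moves", "payload": {
  "targets": [
    {"x": 0, "y": 0, "z": -0.1, "spin": 0, "claw": 10},
    {"x": 0, "y": 0, "z": -0.14, "spin": 0, "claw": 10},
    {"x": 0, "y": 0, "z": -0.14, "spin": 0, "claw": 10},
    {"x": 0, "y": 0, "z": -0.14, "spin": 0, "claw": 10},
    {"x": 0, "y": 0, "z": 0, "spin": 0, "claw": 10}
  ]
}}

```text
clock: 8.57
eef_pos: [567.5, 247.5, 300.1]
ee_rot: [[0.916, -0.4, 0.008], [-0.4, -0.916, 0.002], [0.007, -0.005, -1.0]]
ft_force: [0.4, -0.8, -2.2]
opening: 22.6
finger_force: 59.2
```

```bash
python3 - <<'E'
from m import *
import s
s.go((532.3,-294.5,304))
c,W,R,t=cam("side"); cv2.imwrite("pics/side1.png",cv2.resize(c["color"][100:320,130:330,::-1],None,fx=2.7,fy=2.7))
tc=np.array(robot.state()["eef_pos"])
for a,b in((-134,-75),(-70,-15)):
    k=sel(W,tc[:2],45,tc[2]+a,tc[2]+b); print(k.mean(0)-tc,k.min(0)-tc,k.max(0)-tc,len(k))
E
```

```text
t 8.57 tcp [567.5 247.5 300.1] yaw -23.6 F [ 0.4 -0.8 -2.2] open 22.6 pad 59.2
shares [ 0.616  1.703 -0.018]
[-12.63182698  12.04407909 -99.82061813] [ -28.21807888  -21.91822771 -131.896113  ] [ 22.24086486  29.18476109 -75.28172838] 401
[ -0.4831308    1.2409768  -59.61853379] [-26.64729534 -28.29495757 -69.99811473] [ 30.53353152  29.11973409 -15.15735816] 231
```

View pics/side1.png

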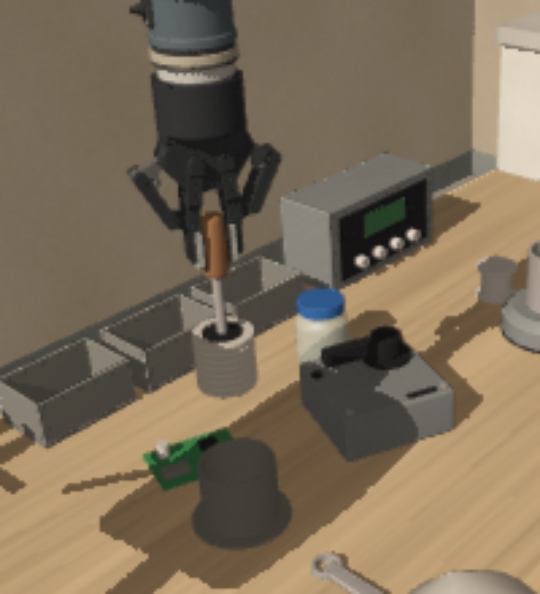

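The brush hangs upright in the gripper, with its handle at (215,245) and its head at (225,358) in the crop. It is clear of the holder, and the isolator handle points at the stud (316,374), so the power is off. Next I'll carry it to the pot.

{"api": "apply_moves", "payload": {
  "targets": [
    {"x": 0.03, "y": 0.08, "z": 0, "spin": 0, "claw": 10},
    {"x": 0.06, "y": 0.165, "z": 0, "spin": 0, "claw": 10},
    {"x": 0.06, "y": 0.165, "z": 0, "spin": 0, "claw": 10},
    {"x": 0.06, "y": 0.165, "z": 0, "spin": 0, "claw": 10},
    {"x": 0.06, "y": 0.165, "z": 0, "spin": 0, "claw": 10}
  ]
}}

```text
clock: 9.25
eef_pos: [549.1, 9.7, 293.6]
ee_rot: [[0.916, -0.4, -0.005], [-0.4, -0.916, 0.001], [-0.005, 0.001, -1.0]]
ft_force: [0.5, -1.6, -1.8]
opening: 22.6
finger_force: 59.2
```

{"api": "apply_moves", "payload": {
  "targets": [
    {"x": 0.06, "y": 0.165, "z": 0, "spin": 0, "claw": 10},
    {"x": 0.06, "y": 0.165, "z": 0, "spin": 0, "claw": 10},
    {"x": 0.06, "y": 0.165, "z": 0, "spin": 0, "claw": 10},
    {"x": 0.06, "y": 0.165, "z": 0, "spin": 0, "claw": 10},
    {"x": 0.06, "y": 0.165, "z": 0, "spin": 0, "claw": 10}
  ]
}}

```text
clock: 9.88
eef_pos: [532.7, -252.6, 293.4]
ee_rot: [[0.916, -0.401, -0.004], [-0.401, -0.916, 0.003], [-0.005, -0.001, -1.0]]
ft_force: [0.5, -0.5, -1.3]
opening: 22.8
finger_force: 59.3
```

{"api": "apply_moves", "payload": {
  "targets": [
    {"x": 0.046, "y": 0.138, "z": 0, "spin": 0, "claw": 10},
    {"x": 0, "y": 0, "z": 0, "spin": 0, "claw": 10},
    {"x": 0, "y": 0, "z": 0, "spin": 0, "claw": 10}
  ]
}}

```text
clock: 10.25
eef_pos: [529.2, -294.2, 293.9]
ee_rot: [[0.916, -0.401, -0.004], [-0.401, -0.916, 0.004], [-0.005, -0.002, -1.0]]
ft_force: [-0.6, 0.9, -1.6]
opening: 22.6
finger_force: 59.4
```

```bash
python3 - <<'E'
from m import *
import s
s.go((532.3,-294.5,179))
tc=np.array(robot.state()["eef_pos"])
for n in("side","top"):
    c,W,R,t=cam(n)
    for a,b in((-150,-75),(-70,-40)):
        k=sel(W,tc[:2],45,tc[2]+a,tc[2]+b); 
        if len(k)>5: print(n,(k.mean(0)-tc).round(1),(k.min(0)-tc).round(1),(k.max(0)-tc).round(1),len(k))
    if n=="side": cv2.imwrite("pics/side2.png",cv2.resize(c["color"][60:300,230:450,::-1],None,fx=2.4,fy=2.4))
E
```

```text
t 10.25 tcp [ 529.2 -294.2  293.9] yaw -23.6 F [-0.6  0.9 -1.6] open 22.6 pad 59.4
shares [ 0.012 -0.002  0.383]
side [  -9.8   14.8 -102.7] [ -31.1  -21.3 -133.2] [ 24.4  31.  -75. ] 247
side [ -3.1   4.1 -58.2] [-17.8  -2.4 -69.8] [  5.   20.3 -40.7] 28
top [  -1.    25.4 -100.9] [ -18.7    3.8 -131.9] [ 19.6  29.  -75. ] 65
```

View pics/side2.png

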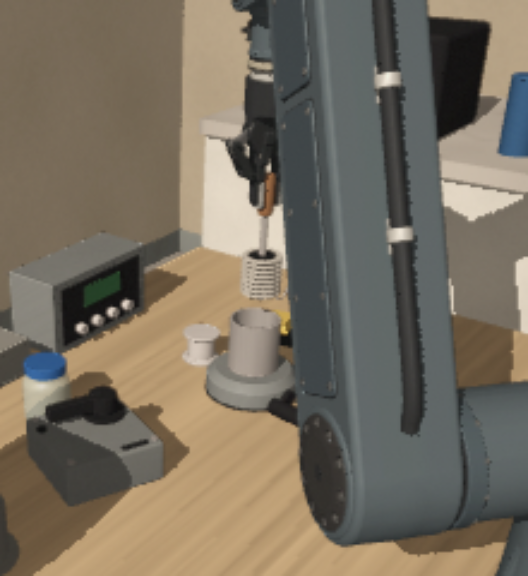

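The brush hangs upright over the pot, with its head at (262,275) and the pot mouth at (255,315) in the crop. I'll go down for stroke 1.

{"api": "apply_moves", "payload": {
  "targets": [
    {"x": 0.014, "y": -0.003, "z": 0.06, "spin": 0, "claw": 10},
    {"x": 0, "y": 0, "z": 0.08, "spin": 0, "claw": 10},
    {"x": 0, "y": 0, "z": 0.08, "spin": 0, "claw": 10},
    {"x": 0, "y": 0, "z": 0.08, "spin": 0, "claw": 10},
    {"x": 0, "y": 0, "z": 0.05, "spin": 0, "claw": 10}
  ]
}}

```text
clock: 10.98
eef_pos: [534.0, -294.7, 188.8]
ee_rot: [[0.917, -0.399, -0.002], [-0.399, -0.917, 0.002], [-0.003, -0.001, -1.0]]
ft_force: [0.3, -0.6, -1.2]
opening: 22.9
finger_force: 59.4
```

{"api": "apply_moves", "payload": {
  "targets": [
    {"x": 0, "y": 0, "z": 0.018, "spin": 0, "claw": 10},
    {"x": 0, "y": 0, "z": 0.008, "spin": 0, "claw": 10},
    {"x": 0, "y": 0, "z": 0.004, "spin": 0, "claw": 10},
    {"x": 0, "y": 0, "z": 0, "spin": 0, "claw": 10}
  ]
}}

```text
clock: 11.48
eef_pos: [534.8, -296.5, 182.8]
ee_rot: [[0.916, -0.401, 0.001], [-0.401, -0.916, -0.001], [0.001, 0.0, -1.0]]
ft_force: [-0.7, -0.2, -2.5]
opening: 23.0
finger_force: 59.4
```

```bash
python3 s.py 533.5 -295 179
```

```text
t 11.47 tcp [ 534.8 -296.5  182.8] yaw -23.6 F [-0.7 -0.2 -2.5] open 23.0 pad 59.4
shares [-0.006 -0.003  0.013]
```

{"api": "apply_moves", "payload": {
  "targets": [
    {"x": -0.005, "y": -0.003, "z": 0.008, "spin": 0, "claw": 10},
    {"x": 0, "y": 0, "z": 0.006, "spin": 0, "claw": 10},
    {"x": 0, "y": 0, "z": 0.004, "spin": 0, "claw": 10},
    {"x": 0, "y": 0, "z": 0, "spin": 0, "claw": 10}
  ]
}}

```text
clock: 11.98
eef_pos: [533.9, -294.9, 179.1]
ee_rot: [[0.916, -0.4, 0.001], [-0.4, -0.916, -0.001], [0.002, 0.0, -1.0]]
ft_force: [-2.3, 1.6, 9.5]
opening: 22.7
finger_force: 60.7
```

The foot is on the floor: +9.5 N at TCP 179, as predicted. Next comes up, then stroke 2.

{"api": "apply_moves", "payload": {
  "targets": [
    {"x": 0, "y": 0, "z": -0.06, "spin": 0, "claw": 10},
    {"x": 0, "y": 0, "z": -0.09, "spin": 0, "claw": 10},
    {"x": 0, "y": 0, "z": -0.09, "spin": 0, "claw": 10},
    {"x": 0, "y": 0, "z": -0.05, "spin": 0, "claw": 10},
    {"x": 0, "y": 0, "z": 0, "spin": 0, "claw": 10}
  ]
}}

```text
clock: 12.6
eef_pos: [534.0, -295.1, 264.7]
ee_rot: [[0.916, -0.4, 0.002], [-0.4, -0.916, -0.002], [0.002, 0.001, -1.0]]
ft_force: [-0.1, 0.1, -1.5]
opening: 22.8
finger_force: 59.5
```

```bash
python3 s.py 533.5 -295 180
```

```text
t 12.6 tcp [ 534.  -295.1  264.7] yaw -23.6 F [-0.1  0.1 -1.5] open 22.8 pad 59.5
shares [-0.002  0.     0.282]
```

{"api": "apply_moves", "payload": {
  "targets": [
    {"x": 0, "y": 0, "z": 0.07, "spin": 0, "claw": 10},
    {"x": 0, "y": 0, "z": 0.09, "spin": 0, "claw": 10},
    {"x": 0, "y": 0, "z": 0.08, "spin": 0, "claw": 10},
    {"x": 0, "y": 0, "z": 0.03, "spin": 0, "claw": 10},
    {"x": 0, "y": 0, "z": 0.01, "spin": 0, "claw": 10}
  ]
}}

```text
clock: 13.22
eef_pos: [533.4, -294.6, 179.1]
ee_rot: [[0.916, -0.401, -0.001], [-0.401, -0.916, 0.001], [-0.001, -0.0, -1.0]]
ft_force: [-0.2, 0.9, 5.2]
opening: 22.7
finger_force: 60.1
```

{"api": "apply_moves", "payload": {
  "targets": [
    {"x": 0, "y": 0, "z": 0.008, "spin": 0, "claw": 10},
    {"x": 0, "y": 0, "z": 0.004, "spin": 0, "claw": 10},
    {"x": 0, "y": 0, "z": 0, "spin": 0, "claw": 10}
  ]
}}

```text
clock: 13.6
eef_pos: [533.8, -294.8, 179.1]
ee_rot: [[0.916, -0.4, 0.001], [-0.4, -0.916, -0.001], [0.002, 0.0, -1.0]]
ft_force: [-2.7, 1.6, 9.4]
opening: 22.7
finger_force: 60.7
```

{"api": "apply_moves", "payload": {
  "targets": [
    {"x": 0, "y": 0, "z": -0.06, "spin": 0, "claw": 10},
    {"x": 0, "y": 0, "z": -0.09, "spin": 0, "claw": 10},
    {"x": 0, "y": 0, "z": -0.09, "spin": 0, "claw": 10},
    {"x": 0, "y": 0, "z": -0.09, "spin": 0, "claw": 10},
    {"x": 0, "y": 0, "z": -0.08, "spin": 0, "claw": 10}
  ]
}}

```text
clock: 14.22
eef_pos: [533.8, -295.1, 301.1]
ee_rot: [[0.916, -0.4, 0.002], [-0.4, -0.916, -0.002], [0.003, 0.001, -1.0]]
ft_force: [1.3, -0.1, -2.2]
opening: 22.8
finger_force: 59.4
```

```bash
python3 s.py 574 242 295
```

```text
t 14.22 tcp [ 533.8 -295.1  301.1] yaw -23.6 F [ 1.3 -0.1 -2.2] open 22.8 pad 59.4
shares [-0.594 -1.694  0.018]
```

{"api": "apply_moves", "payload": {
  "targets": [
    {"x": -0.03, "y": -0.08, "z": 0, "spin": 0, "claw": 10},
    {"x": -0.058, "y": -0.165, "z": 0, "spin": 0, "claw": 10},
    {"x": -0.058, "y": -0.165, "z": 0, "spin": 0, "claw": 10},
    {"x": -0.058, "y": -0.165, "z": 0, "spin": 0, "claw": 10},
    {"x": -0.058, "y": -0.165, "z": 0, "spin": 0, "claw": 10}
  ]
}}

```text
clock: 14.85
eef_pos: [549.2, -56.6, 298.3]
ee_rot: [[0.916, -0.4, -0.001], [-0.4, -0.917, 0.001], [-0.002, -0.001, -1.0]]
ft_force: [-0.7, -0.2, -2.0]
opening: 22.4
finger_force: 59.4
```

{"api": "apply_moves", "payload": {
  "targets": [
    {"x": -0.058, "y": -0.165, "z": 0, "spin": 0, "claw": 10},
    {"x": -0.058, "y": -0.165, "z": 0, "spin": 0, "claw": 10},
    {"x": -0.058, "y": -0.165, "z": 0, "spin": 0, "claw": 10},
    {"x": -0.058, "y": -0.165, "z": 0, "spin": 0, "claw": 10},
    {"x": -0.058, "y": -0.165, "z": 0, "spin": 0, "claw": 10}
  ]
}}

```text
clock: 15.48
eef_pos: [568.0, 204.6, 298.2]
ee_rot: [[0.917, -0.4, -0.002], [-0.4, -0.917, 0.0], [-0.002, 0.001, -1.0]]
ft_force: [0.6, 0.1, -1.3]
opening: 22.8
finger_force: 59.4
```

{"api": "apply_moves", "payload": {
  "targets": [
    {"x": -0.042, "y": -0.129, "z": 0, "spin": 0, "claw": 10},
    {"x": 0, "y": 0, "z": 0, "spin": 0, "claw": 10},
    {"x": 0, "y": 0, "z": 0, "spin": 0, "claw": 10}
  ]
}}

```text
clock: 15.85
eef_pos: [572.3, 242.6, 298.2]
ee_rot: [[0.917, -0.399, -0.002], [-0.399, -0.917, -0.001], [-0.002, 0.002, -1.0]]
ft_force: [0.4, -0.3, -2.8]
opening: 22.9
finger_force: 59.6
```

```bash
python3 - <<'E'
from m import *
import s
s.go((574,242,142))
tc=np.array(robot.state()["eef_pos"])
for n in("side","top"):
    c,W,R,t=cam(n)
    for a,b in((-150,-75),(-70,-40)):
        k=sel(W,tc[:2],45,tc[2]+a,tc[2]+b); 
        if len(k)>5: print(n,(k.mean(0)-tc).round(1),(k.min(0)-tc).round(1),(k.max(0)-tc).round(1),len(k))
E
```

```text
t 15.85 tcp [572.3 242.6 298.2] yaw -23.5 F [ 0.4 -0.3 -2.8] open 22.9 pad 59.6
shares [ 0.007 -0.001  0.521]
side [ -15.5   11.2 -102.1] [ -31.3  -25.6 -129.2] [ 19.2  28.9 -78. ] 393
side [ -2.7   1.2 -55.2] [ -7.   -6.1 -69.9] [  2.9  19.1 -41.4] 41
top [-11.3 -15.3 -94.3] [ -30.2  -30.9 -128.4] [ 28.2  25.5 -75. ] 150
top [ -5.8  -3.  -69.7] [-16.7 -30.3 -69.9] [ 21.4  12.4 -69.4] 6
```

{"api": "apply_moves", "payload": {
  "targets": [
    {"x": 0.007, "y": 0, "z": 0.08, "spin": 0, "claw": 10},
    {"x": 0, "y": 0, "z": 0.11, "spin": 0, "claw": 10},
    {"x": 0, "y": 0, "z": 0.11, "spin": 0, "claw": 10},
    {"x": 0, "y": 0, "z": 0.11, "spin": 0, "claw": 10},
    {"x": 0, "y": 0, "z": 0.08, "spin": 0, "claw": 10}
  ]
}}

```text
clock: 16.58
eef_pos: [575.2, 239.8, 150.7]
ee_rot: [[0.915, -0.403, -0.002], [-0.403, -0.915, -0.0], [-0.001, 0.001, -1.0]]
ft_force: [-0.1, -0.9, -1.3]
opening: 22.6
finger_force: 59.5
```

{"api": "apply_moves", "payload": {
  "targets": [
    {"x": 0, "y": 0, "z": 0.014, "spin": 0, "claw": 10},
    {"x": 0, "y": 0, "z": 0.008, "spin": 0, "claw": 10},
    {"x": 0, "y": 0, "z": 0.004, "spin": 0, "claw": 10},
    {"x": 0, "y": 0, "z": 0, "spin": 0, "claw": 10}
  ]
}}

```text
clock: 17.08
eef_pos: [576.2, 241.5, 145.3]
ee_rot: [[0.916, -0.401, 0.002], [-0.401, -0.916, 0.0], [0.001, -0.001, -1.0]]
ft_force: [-0.1, -1.0, -2.5]
opening: 23.0
finger_force: 59.6
```

```bash
python3 s.py 574 242 142
```

```text
t 17.07 tcp [576.2 241.5 145.3] yaw -23.6 F [-0.1 -1.  -2.5] open 23.0 pad 59.6
shares [-0.008  0.001  0.011]
```

{"api": "apply_moves", "payload": {
  "targets": [
    {"x": -0.007, "y": 0, "z": 0.007, "spin": 0, "claw": 10},
    {"x": 0, "y": 0, "z": 0.006, "spin": 0, "claw": 10},
    {"x": 0, "y": 0, "z": 0.002, "spin": 0, "claw": 10},
    {"x": 0, "y": 0, "z": 0, "spin": 0, "claw": 10}
  ]
}}

```text
clock: 17.58
eef_pos: [574.1, 242.5, 142.1]
ee_rot: [[0.916, -0.4, 0.002], [-0.4, -0.916, 0.0], [0.001, -0.001, -1.0]]
ft_force: [-2.4, -1.0, 8.5]
opening: 22.9
finger_force: 60.9
```

{"api": "apply_moves", "payload": {
  "targets": [
    {"x": 0, "y": 0, "z": -0.003, "spin": 0, "claw": 40},
    {"x": 0, "y": 0, "z": 0, "spin": 0, "claw": 70},
    {"x": 0, "y": 0, "z": 0, "spin": 0, "claw": 70},
    {"x": 0, "y": 0, "z": 0, "spin": 0, "claw": 70},
    {"x": 0, "y": 0, "z": 0, "spin": 0, "claw": 70}
  ]
}}

```text
clock: 18.2
eef_pos: [573.7, 242.3, 140.5]
ee_rot: [[0.916, -0.401, -0.0], [-0.401, -0.916, -0.0], [-0.0, 0.0, -1.0]]
ft_force: [0.2, 0.3, 0.4]
opening: 70.1
finger_force: 0.0
```

{"api": "apply_moves", "payload": {
  "targets": [
    {"x": 0, "y": 0, "z": -0.08, "spin": 0, "claw": 70},
    {"x": 0, "y": 0, "z": -0.12, "spin": 0, "claw": 70},
    {"x": 0, "y": 0, "z": -0.12, "spin": 0, "claw": 70},
    {"x": 0, "y": 0, "z": -0.05, "spin": 0, "claw": 70},
    {"x": 0, "y": 0, "z": 0, "spin": 0, "claw": 0}
  ]
}}

```text
clock: 18.82
eef_pos: [574.1, 242.3, 252.4]
ee_rot: [[0.916, -0.401, 0.002], [-0.401, -0.916, 0.0], [0.001, -0.001, -1.0]]
ft_force: [0.4, -0.0, -0.8]
opening: 53.0
finger_force: 0.0
```

```bash
python3 hand.py; python3 - <<'E'
from m import *
import s
c,W,R,t=cam("side")
for a,b in((172,195),(135,170),(85,118)):
    k=sel(W,(573,242.5),45,a,b)
    print(len(k), k.mean(0).round(1),k.max(0).round(1), cv2.minEnclosingCircle(k[:,:2].astype(np.float32)))
# jar
k=sel(W,(708,-35),70,78,96); print("jar",circ(k),k.min(0),k.max(0))
c,W,R,t=cam("top"); k=sel(W,(715,-35),70,84,100); print("jar",circ(k),cv2.minEnclosingCircle(k[:,:2].astype(np.float32)),len(k))
ex=np.array([.917,-.399]);ey=np.array([.399,.917]);C=np.array([581.4,17.3])
p=C+63*ex+42*ey;print(p); s.go((*p,235))
E
```

```text
top 92 box angle med (90 off,180 on) 90.6
side 73 box angle med (90 off,180 on) 92.8
78 [569.7 245.1 183. ] [584.5 253.4 190.8] ((572.5120849609375, 244.27027893066406), 12.792104721069336)
100 [567.8 246.5 152.9] [581.4 254.  170. ] ((572.914794921875, 242.52432250976562), 11.913459777832031)
37 [571.9 243.5 101.1] [579.5 247.1 117.4] ((573.6907958984375, 243.05799865722656), 5.8451080322265625)
jar (array([721.77058582, -39.33006236]), np.float64(23.56836793291296)) [692.29637447 -71.83716791  79.06670692] [754.91538716 -10.71308511  94.84295077]
jar (array([722.61692334, -42.24088433]), np.float64(21.849090742276267)) ((723.2066040039062, -42.36924362182617), 30.83748435974121) 295
[655.929  30.677]
t 19.02 tcp [572.7 242.  249.8] yaw -23.6 F [-0.5  0.6 -0.2] open 22.9 pad 0.0
shares [0.536 0.534 0.049]
```

The brush is upright and centred in the holder. The jar is 50 mm clear of the finger's start point for the push back.

{"api": "apply_moves", "payload": {
  "targets": [
    {"x": 0.138, "y": 0.137, "z": 0, "spin": 0, "claw": 0},
    {"x": 0.138, "y": 0.137, "z": 0, "spin": 0, "claw": 0},
    {"x": 0.138, "y": 0.137, "z": 0, "spin": 0, "claw": 0},
    {"x": 0.138, "y": 0.137, "z": 0, "spin": 0, "claw": 0},
    {"x": 0, "y": 0, "z": 0, "spin": 0, "claw": 0}
  ]
}}

```text
clock: 19.65
eef_pos: [660.8, 20.5, 249.9]
ee_rot: [[0.914, -0.406, -0.001], [-0.406, -0.914, -0.001], [-0.001, 0.001, -1.0]]
ft_force: [-0.5, 0.5, -0.1]
opening: 0.2
finger_force: 0.0
```

{"api": "apply_moves", "payload": {
  "targets": [
    {"x": 0, "y": 0, "z": 0.15, "spin": 0, "claw": 0},
    {"x": 0, "y": 0, "z": 0.15, "spin": 0, "claw": 0},
    {"x": 0, "y": 0, "z": 0.1, "spin": 0, "claw": 0},
    {"x": 0, "y": 0, "z": 0, "spin": 0, "claw": 0}
  ]
}}

```text
clock: 20.15
eef_pos: [656.4, 26.6, 127.9]
ee_rot: [[0.917, -0.4, -0.009], [-0.4, -0.917, 0.001], [-0.009, 0.002, -1.0]]
ft_force: [-0.1, 0.8, 0.4]
opening: 0.2
finger_force: 0.0
```

```bash
python3 s.py 658.9 25 77
```

```text
t 20.15 tcp [656.4  26.6 127.9] yaw -23.6 F [-0.1  0.8  0.4] open 0.2 pad 0.0
shares [0.011 0.001 0.169]
```

{"api": "apply_moves", "payload": {
  "targets": [
    {"x": 0.01, "y": 0, "z": 0.1, "spin": 0, "claw": 0},
    {"x": 0, "y": 0, "z": 0.06, "spin": 0, "claw": 0},
    {"x": 0, "y": 0, "z": 0.005, "spin": 0, "claw": 0},
    {"x": -0.03, "y": 0, "z": 0, "spin": 0, "claw": 0},
    {"x": -0.04, "y": 0, "z": 0, "spin": 0, "claw": 0}
  ]
}}

```text
clock: 20.78
eef_pos: [643.6, 32.7, 83.4]
ee_rot: [[0.916, -0.401, 0.003], [-0.401, -0.916, -0.0], [0.003, -0.001, -1.0]]
ft_force: [4.5, -0.9, -1.1]
opening: -0.2
finger_force: 3.8
```

```bash
python3 s.py 578 60 77
```

```text
t 20.77 tcp [643.6  32.7  83.4] yaw -23.6 F [ 4.5 -0.9 -1.1] open -0.2 pad 3.8
shares [-0.237  0.004  0.021]
```

{"api": "apply_moves", "payload": {
  "targets": [
    {"x": -0.05, "y": 0, "z": 0.01, "spin": 0, "claw": 0},
    {"x": -0.05, "y": 0, "z": 0.005, "spin": 0, "claw": 0},
    {"x": -0.05, "y": 0, "z": 0, "spin": 0, "claw": 0},
    {"x": -0.05, "y": 0, "z": 0, "spin": 0, "claw": 0},
    {"x": -0.03, "y": 0, "z": 0, "spin": 0, "claw": 0}
  ]
}}

```text
clock: 21.4
eef_pos: [577.8, 60.9, 78.1]
ee_rot: [[0.916, -0.4, -0.002], [-0.4, -0.916, 0.0], [-0.002, 0.001, -1.0]]
ft_force: [0.7, 0.3, 0.3]
opening: 0.2
finger_force: 0.0
```

{"api": "apply_moves", "payload": {
  "targets": [
    {"x": 0, "y": 0, "z": -0.1, "spin": 0, "claw": 0},
    {"x": 0, "y": 0, "z": -0.18, "spin": 0, "claw": 0},
    {"x": 0, "y": 0, "z": -0.18, "spin": 0, "claw": 0},
    {"x": -0.15, "y": 0, "z": -0.1, "spin": 0, "claw": 0},
    {"x": -0.15, "y": 0, "z": 0, "spin": 0, "claw": 0}
  ]
}}

```text
clock: 22.02
eef_pos: [496.9, 96.8, 247.9]
ee_rot: [[0.916, -0.401, 0.004], [-0.401, -0.916, 0.0], [0.003, -0.002, -1.0]]
ft_force: [0.3, 0.0, -0.6]
opening: 0.1
finger_force: 0.0
```

{"api": "apply_moves", "payload": {
  "targets": [
    {"x": -0.1, "y": 0.1, "z": 0, "spin": 0, "claw": 0},
    {"x": 0, "y": 0.15, "z": 0, "spin": 0, "claw": 0},
    {"x": 0, "y": 0.15, "z": 0, "spin": 0, "claw": 0},
    {"x": 0, "y": 0, "z": 0, "spin": 0, "claw": 0}
  ]
}}

```text
clock: 22.52
eef_pos: [419.5, -2.7, 245.4]
ee_rot: [[0.915, -0.404, -0.003], [-0.404, -0.915, 0.001], [-0.003, 0.001, -1.0]]
ft_force: [-0.3, 1.1, 0.1]
opening: -0.0
finger_force: 0.0
```

```bash
python3 hand.py; python3 - <<'E'
from m import *
import s; s.go((0,0,0))
c,W,R,t=cam("top"); a=c["color"]
cv2.imwrite("pics/end.png",cv2.resize(a[130:330,60:500,::-1],None,fx=1.8,fy=1.8))
E
```

```text
top 96 box angle med (90 off,180 on) 181.0
side 64 box angle med (90 off,180 on) 177.1
t 22.62 tcp [421.1  -1.4 245.6] yaw -23.7 F [-0.1 -0.8 -0.6] open 0.3 pad 0.0
shares [-1.286  0.56   0.82 ]
```

View pics/end.png

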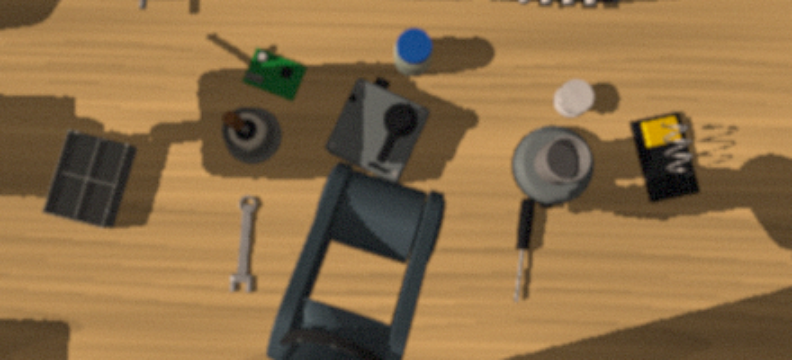

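The handle is back on, pointing at its bar (380,168). The brush stands in its holder (240,125), and the bystanders are where they started.

```bash
python3 -c "
from plant import robot
print(robot.hand_in())"
```

```text
the job is handed in; nothing more can be done
None
```

I switched the power off, brushed the pot to its floor and back to the rim twice, stood the brush back in its holder and pushed the handle fully back to on; the job was handed in at about 23 s.

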